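Space the dividers of a medicine tray with a spacer block

ROBOT

A 7-joint arm with a two-finger parallel gripper is mounted at the origin on the work surface. World frame = base frame: x ahead of the robot, y to its left, z up, the work surface at z = 0. Lengths are in m, angles in rad, forces in N, time in s.
With the tool pointing down it reaches from about 0.35 to 0.9 m from the base axis. Payload 8.1 kg.
Tool frame: the origin (TCP) lies at the very end of the fingers, on their centre line; the grasp point (between the pads) lies 19 mm behind it; z points along the fingers, x is the direction in which the jaws open and shut, and the axes are right-handed (so a half turn about z gives the same grasp; the last joint's range is limited). The gripper opens to 92 mm and grips with 3 to 60 N. Pads are 19 mm wide; open, the fingers measure 130 mm over their backs; the gripper's body (75 mm by 190 mm) begins 47 mm behind the grasp point.
Start: joints at [1.033, 0.434, 0.025, 1.573, -0.012, 1.134, -0.075], TCP at [0.263, -0.567, 0.227] pointing down, gripper open.
Joint ranges: [-2.62, 2.62], [-0.44, 2.09], [-1.27, 1.32], [0.08, 2.57], [-1.32, 4.46], [0.12, 2], [-2.74, 2.74]. Speed limits (rad/s): [2.22, 2.22, 3.01, 3.01, 3.14, 3.14, 3.14].

INTERFACE

Orientations are given as a rotation vector (axis times angle).
In Python, from cell import status, viewer, arm gives the robot as it stands.
- The arm moves only by the tool jog_arm, never from a script. Its argument "commands" is text: rows parted by semicolons, each of 7 numbers parted by spaces: the closure, from -1 (fully open) to 1 (shut), then the shift along the world's x, y, z normalised to -1 to 1, where 1 is 0.3 m, then the turn, a rotation vector about the world's x, y, z normalised to -1 to 1, where 1 is 2 pi rad. In form: jaw dx dy dz wx wy wz; .... A call has exactly 5 rows; each row shifts and turns the commanded pose from where the row before left it; what a row does not reach is not made up. A row lasts 1/10 s, in which the tool goes at most 50 mm and 8.59 degrees, less where a joint would pass 70% of its speed; a pose out of reach is approached as far as the arm can. A call with a number of a shift or a turn outside -1 to 1 is refused whole. A call with a gripper value outside its range is refused whole. The fingers move at their own pace and stop on an object; "force" is the grip in N (left out, the last holds). Time passes only in rows, so rows that do not move let the fingers close, or fill a call up. It gives the time, the measured TCP pose, the force and the opening at its end, in the units of the state.
- status.observe(): the state, without advancing time (a new reading comes with each control period).
- viewer.get_image(name): name is "side" or "top"; returns a dict with "pixels" (400x640x3 uint8, red, green, blue), "z_map" (400x640 float32, m along the optical axis (not along the pixel's ray), 0 where there is no reading), "camera_matrix" (3x3 intrinsics, pixels), "R" (3x3) and "t" (3): a world point X has camera coordinates R X + t. Camera axes: x right, y down, z forward; pixel columns grow to the right and rows downward; lengths in m; the calibration is good to about 2 mm. A picture is of the moment at which its call begins.
- arm.sign_off(): hands the job in, once; it reports no verdict.
The state is a dict: "clock": time; "joints": joint angles; "dq": joint speeds; "joint_efforts": joint torques, N m; "position": TCP position; "ee_rot": TCP orientation; "force": force on the tool from outside, world axes, zero at the start; "ft_torque": the same for the moment, N m; "width": opening from 0.0 (shut) to 1.0 (fully open).
Only numpy, scipy, OpenCV 4.12 (cv2) and the standard library are available. Lean on these libraries where they do the work, as an engineer would, in place of code of your own. Each camera call takes 0.05 s, during which the arm holds its last target. There are 200 camera calls.

TASK

With the larger of the two wooden spacer blocks, set the white tray's first two bays to the block's width: hold it by its rib and slide it nose first from the open front into the bay at the fixed left end, flat side along that end, until its back is level with the dividers' front edges, so that its bevel shoves the first grey divider over. Take it out and do the same in the second bay, flat side along the first divider without pushing that back. Let go and leave the block standing there.

Things in the scene. Friction and masses are not known exactly. Their poses are not given: they have to be found in the camera images.
- spacer_center (a point): Larger wooden block (115x50x90 tall, all in mm; 0.25 kg). Point: rib centre in plan, 45 up; x to nose, y to flat side. Body 45 tall: straight x -25..25; nose x 25..90, flat at y +25, bevelled on -y to a round tip 12 wide at y 13..25. Grip rib on top 44 (x) x 24 (y), 45 to 90 up. Starts nose away from robot, flat side left, within 0.3 rad. The smaller look-alike is 28 wide.
- tray: White fixed tray (sizes in mm), front (-x) open. Origin: underside, at the inner face of the fixed left end, mid-depth of the dividers; x to back, y left; bays run along -y, yaw within 0.2 rad. Floor 8 thick, x -70..80; back wall at x 70. Fixed end 45 tall on the floor, flared outward at x -55..-75. Block fully in: rib centre at x -30. Low carton (34) beyond y -170.
- first_divider (a point): Grey divider nearer the fixed end: plate 110 mm deep (tray x -55..55), 8 thick (y), 40 tall on the tray floor (top 48 above counter). Point: its centre; axes as tray. Slides along tray y only, about 1.5 N friction, stays where left. First bay starts 28 to 36 mm clear.
- second_divider (a point): Next grey divider, same size and sliding. Point: its centre; axes as tray. Starts with its near face 88 to 100 mm from the fixed end's inner face, so about 30 to 42 mm is left for the second bay once the first is set. Dividers do not push one another.
There are look-alikes about, which are no part of the job. Leave any red or turquoise look-alike of the part that bears spacer_center alone.

How it is judged:
By the outcome, as a careful person would: the job done as asked, in the order asked, and still so for the second after the job is handed in, with the robot touching nothing.
It also fails if it takes over 48 s, if anything falls off the work surface, if the arm or the gripper's body presses on something with over 40 N, if the wrist force passes 120 N, or if a joint passes its speed limit or range.

## Working session

There is one attempt and no reset: what is moved stays moved. The work goes in short steps, Python scripts to look and compute and a tool call to move; the robot and the scene stay as the last step left them, time stands still between calls to the robot, and variables do not carry over. Pictures are saved under pics/ and viewed, about 8 in all and at most 12, crops included, and the job is handed in when it is done.

Besides the shell and the picture viewer there is one more tool, called as name(argument=value, ...) on one line, values as JSON. jog_arm: Moves the arm, as the interface text tells. Scaled input: -1 to 1 covers 0.3 m each way for a shift and 2 pi rad each way for a turn. Its arguments: {"type":"object","properties":{"commands":{"type":"string"},"force":{"type":"number"}},"required":["commands"]}

```bash
mkdir -p pics; ls; python3 - <<'E'
from cell import status, viewer
import cv2,numpy as np
print(status.observe())
for n in("top","side"):
    d=viewer.get_image(n); np.savez(f"pics/{n}0.npz",**d)
    cv2.imwrite(f"pics/{n}0.png",d["pixels"][...,::-1])
    print(n,d["camera_matrix"].tolist(),(-d["R"].T@d["t"]).round(3),d["R"].round(3).tolist(), (d["z_map"]>0).mean())
E
```

```text
pics
{'clock': 0.0, 'joints': array([ 1.03340337,  0.43522015,  0.02497002,  1.57410735, -0.01158819,
        1.13401663, -0.07511719]), 'dq': array([ 0.00044406, -0.00094577, -0.00059123,  0.00165908,  0.00088676,
        0.00037211,  0.00195313]), 'joint_efforts': array([ 7.08378211e-04, -6.67844439e+01,  9.85503606e-01, -3.14454317e+01,
       -6.04390120e-02,  4.30481869e-02,  1.52814414e-04]), 'position': array([ 0.2629879 , -0.56639769,  0.22594275]), 'ee_rot': array([-2.64760938e+00,  1.68972742e+00,  2.24782745e-03]), 'force': array([-0.95993495,  0.29430035,  0.20410671]), 'ft_torque': array([ 0.04921904, -0.0151655 , -0.01583792]), 'width': 1.0037236490317074}
top [[411.0641264619369, 0.0, 324.5499304753592], [0.0, 411.0641264619369, 198.96303265045648], [0.0, 0.0, 1.0]] [ 0.377 -0.14   1.101] [[-0.016, -1.0, 0.004], [-0.998, 0.015, -0.064], [0.064, -0.005, -0.998]] 0.9957578125
side [[386.3367984676055, 0.0, 323.9534165461138], [0.0, 386.3367984676055, 200.0117033761274], [0.0, 0.0, 1.0]] [0.193 0.504 0.73 ] [[-0.924, -0.382, 0.007], [-0.267, 0.632, -0.727], [0.273, -0.674, -0.686]] 0.99605859375
```

View pics/top0.png

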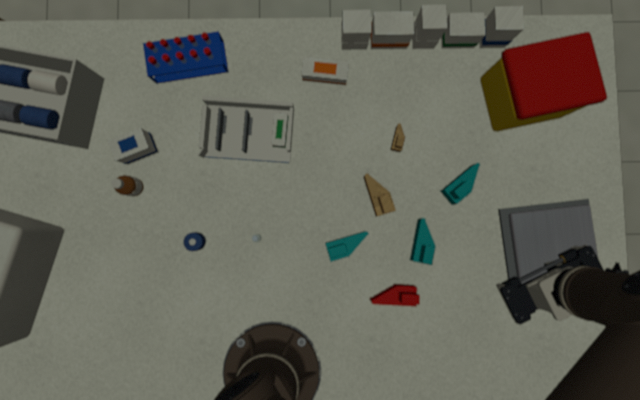

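View pics/side0.png

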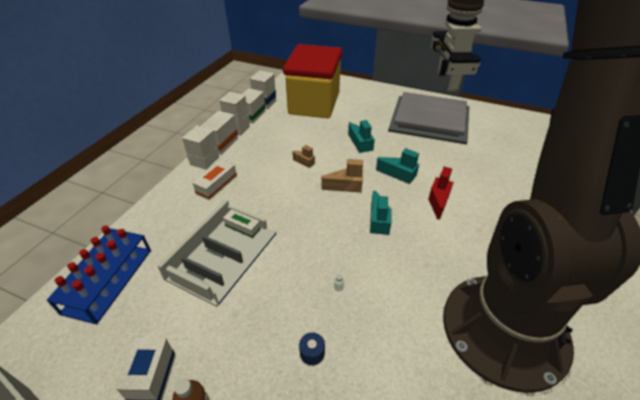

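The top view shows the tray around (247,131) with grey dividers at x≈221 and 247, the large wooden block at (380,195) and the small one at (398,137). Teal and red look-alikes are near the block.

```bash
cat > h.py <<'E'
import numpy as np,cv2
def cloud(d):
    K=d["camera_matrix"];z=d["z_map"].astype(float)
    v,u=np.mgrid[:z.shape[0],:z.shape[1]]
    c=np.stack([(u-K[0,2])/K[0,0]*z,(v-K[1,2])/K[1,1]*z,z],-1)
    return (c-d["t"])@d["R"]
def ray(d,u,v,h):
    K=d["camera_matrix"];r=d["R"].T@np.array([(u-K[0,2])/K[0,0],(v-K[1,2])/K[1,1],1.])
    o=-d["R"].T@d["t"];return o+r*(h-o[2])/r[2]
def rect(p):
    (c,s,a)=cv2.minAreaRect((p[:,:2]*1000).astype(np.float32));return np.round(c,1),np.round(s,1),round(a,1)
E
python3 - <<'E'
from h import *
for n in("top","side"):
    d=dict(np.load(f"pics/{n}0.npz"));P=cloud(d);px=d["pixels"]
    hsv=cv2.cvtColor(px,cv2.COLOR_RGB2HSV)
    m=(hsv[...,0]>8)&(hsv[...,0]<24)&(hsv[...,1]>75)&(P[...,2]>.008)&(P[...,2]<.12)&(P[...,0]>.25)&(P[...,0]<.7)&(P[...,1]<.1)&(P[...,1]>-.5)
    k,l,s,_=cv2.connectedComponentsWithStats(m.astype(np.uint8))
    for i in range(1,k):
        if s[i,4]<60: continue
        q=P[l==i];print(n,s[i],rect(q))
        if s[i,4]>250:
            zs=q[:,2];print(np.histogram(zs,10))
            for a,b in((.08,.1),(.04,.05)):
                w=q[(zs>a)&(zs<b)];print(a,len(w),w.mean(0).round(4),rect(w))
    # tray
    roi=(P[...,0]>.4)&(P[...,0]<.75)&(P[...,1]>-.12)&(P[...,1]<.3)
    print("counter z",np.median(P[roi&(P[...,2]<.02)][:,2]), "floor", np.median(P[roi&(P[...,2]<.014)&(P[...,2]>.004)][:,2]))
    h=roi&(P[...,2]>.03)&(P[...,2]<.07)
    k,l,s,_=cv2.connectedComponentsWithStats(h.astype(np.uint8),connectivity=4)
    for i in range(1,k):
        if s[i,4]<25: continue
        q=P[l==i];print(n,"hi",s[i],q.mean(0).round(4),rect(q),np.percentile(q[:,2],95).round(4), px[l==i].mean(0).round())
d=dict(np.load("pics/top0.npz"));a=cv2.resize(d["pixels"][85:225,180:420],None,fx=3.3,fy=3.3,interpolation=cv2.INTER_CUBIC)
cv2.imwrite("pics/crop1.png",a[...,::-1])
E
```

```text
top [391 124  14  27 236] (array([ 606.7, -344.1]), array([26.9, 66.6]), 74.2)
top [364 174  31  42 672] (array([ 459.7, -287.1]), array([111. ,  49.3]), 16.2)
(array([  9,  17,  20, 274, 148,   5,  10,   7,  11, 171]), array([0.01359098, 0.02165812, 0.02972526, 0.03779239, 0.04585953,
       0.05392667, 0.06199381, 0.07006094, 0.07812808, 0.08619522,
       0.09426236]))
0.08 180 [ 0.4303 -0.2958  0.0898] (array([ 430.6, -296.3]), array([43.7, 23.8]), 15.4)
0.04 408 [ 0.4568 -0.2796  0.0451] (array([ 459.7, -287.2]), array([111. ,  49.1]), 16.2)
counter z 0.0005170225933321507 floor 0.007625364021412315
top hi [202  96  92  54 700] [0.6881 0.0309 0.0462] (array([648.,  57.]), array([236.1, 123.2]), 85.0) 0.0551 [102. 103.  93.]
top hi [198 104  11  52 342] [0.631  0.1667 0.0482] (array([630.1, 168. ]), array([ 14.2, 133.1]), 86.2) 0.0553 [92. 93. 84.]
top hi [215 107   8  43 193] [0.6346 0.1284 0.044 ] (array([635.1, 129.4]), array([  8.9, 109. ]), 84.9) 0.0501 [54. 56. 53.]
top hi [242 109   7  43 176] [0.6283 0.0593 0.0443] (array([628.7,  60.4]), array([  8.8, 108.5]), 85.4) 0.04
[... 746 characters left out ...]
5617 , 0.02511903, 0.03367636, 0.04223369,
       0.05079102, 0.05934835, 0.06790568, 0.07646301, 0.08502034,
       0.09357767]))
0.08 129 [ 0.4276 -0.2908  0.0886] (array([ 428.7, -293.5]), array([42. , 27.1]), 14.7)
0.04 311 [ 0.4558 -0.2742  0.045 ] (array([ 459.7, -283. ]), array([112.6,  49.9]), 18.2)
counter z 0.0005047312253243958 floor 0.00829307359658283
side hi [ 156  200  110  101 2322] [0.6564 0.0726 0.0442] (array([631.7,  59.1]), array([238. , 157.8]), 85.8) 0.0542 [118. 118. 102.]
side hi [201 236  41  23 283] [0.6241 0.0649 0.0423] (array([626.4,  62.8]), array([  9.6, 108.1]), 85.0) 0.0491 [56. 57. 53.]<stdin>:13: RuntimeWarning: Mean of empty slice.
  ret = um.true_divide(
```

View pics/crop1.png

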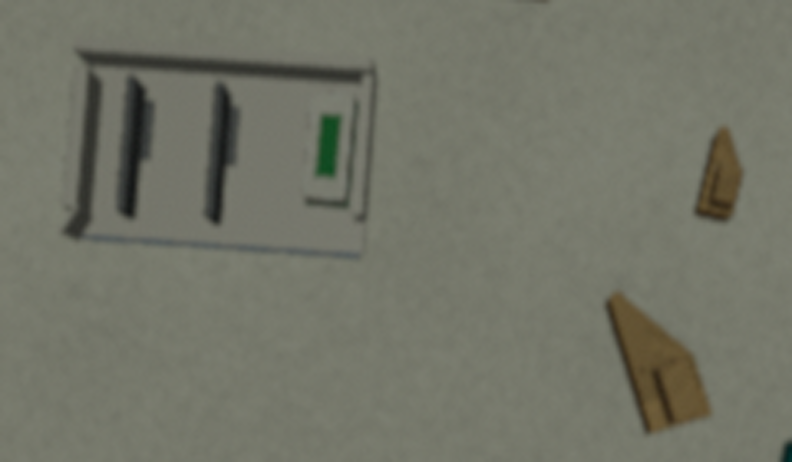

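The crop shows the tray yawed slightly clockwise and the block's nose up-left, with the bevel on the right. I'll take one refined measurement of the tray planes, and then move.

```bash
cat >> h.py <<'E'
def faces(P,px,th,o,lo=.016,hi=.042):
    """in tray frame at yaw th, origin o: peaks in y of wall points"""
    R=np.array([[np.cos(th),-np.sin(th)],[np.sin(th),np.cos(th)]])
    q=(P[...,:2]-o)@R; m=(P[...,2]>lo)&(P[...,2]<hi)&(abs(q[...,0])<.05)&(q[...,1]<.03)&(q[...,1]>-.2)
    return q[m],P[m][:,2]
E
python3 - <<'E'
from h import *
th=-.088;o=np.array([.638,.163])
for n in("top","side"):
    d=dict(np.load(f"pics/{n}0.npz"));P=cloud(d)
    for nm,lo,hi in(("mid",.016,.042),("top",.044,.06)):
        q,z=faces(P,None,th,o,lo,hi)
        h,e=np.histogram(q[:,1],np.arange(-.13,.03,.004));print(n,nm,[(round(a*1000),int(b)) for a,b in zip(e,h) if b>3])
        for c0,c1 in((-.012,.012),(-.05,-.025),(-.12,-.09)):
            w=q[(q[:,1]>c0)&(q[:,1]<c1)]
            if len(w)>20:
                for _ in range(4):
                    f=np.polyfit(w[:,0],w[:,1],1);r=w[:,1]-np.polyval(f,w[:,0]);w=w[abs(r-np.median(r))<max(.002,1.5*r.std())] if _<3 else w
                print("  ",len(w),"y@0 mm",(f[1]*1000).round(2),"yaw",(th+f[0]).round(4),"sd",(r.std()*1000).round(2))
    # back wall and divider ends in x
    R=np.array([[np.cos(th),-np.sin(th)],[np.sin(th),np.cos(th)]]);q=(P[...,:2]-o)@R
    m=(P[...,2]>.016)&(P[...,2]<.045)&(q[...,1]<-.06)&(q[...,1]>-.09)&(q[...,0]>.03)&(q[...,0]<.1); print("back x",np.percentile(q[m][:,0]*1000,[5,25,50,75,95]).round(1))
    for c0,c1 in((-.05,-.025),(-.12,-.09)):
        m=(P[...,2]>.03)&(P[...,2]<.055)&(q[...,1]<c1)&(q[...,1]>c0)&(abs(q[...,0])<.064);print("div x",(q[m][:,0].min()*1000).round(1),(q[m][:,0].max()*1000).round(1))
E
```

```text
top mid [(-110, 72), (-38, 99), (-2, 107)]
   107 y@0 mm -0.51 yaw -0.086 sd 0.6
   102 y@0 mm -36.94 yaw -0.0823 sd 0.53
   74 y@0 mm -106.63 yaw -0.0874 sd 0.37
top top [(-110, 18), (-106, 56), (-102, 35), (-38, 57), (-34, 54), (-30, 5), (-2, 73), (2, 60), (6, 65), (10, 7)]
   148 y@0 mm 2.41 yaw -0.0843 sd 2.52
   77 y@0 mm -34.68 yaw -0.0964 sd 1.39
   73 y@0 mm -103.19 yaw -0.1006 sd 1.51
back x [69.3 70.  70.2 70.5 70.9]
div x -54.4 54.6
div x -54.5 54.0
side mid [(-102, 56), (-98, 154), (-30, 213), (10, 200)]
   26 y@0 mm 11.81 yaw -0.0854 sd 0.21
   213 y@0 mm -27.87 yaw -0.0814 sd 0.61
   210 y@0 mm -97.52 yaw -0.0812 sd 0.67
side top [(-106, 33), (-102, 67), (-98, 33), (-38, 14), (-34, 63), (-30, 67), (-2, 12), (2, 72), (6, 78), (10, 123)]
   148 y@0 mm 7.84 yaw -0.0787 sd 2.16
   102 y@0 mm -29.57 yaw -0.0817 sd 1.41
   93 y@0 mm -98.85 yaw -0.0757 sd 1.34
back x [67.3 68.3 69.  69.7 70.8]
div x -57.8 51.9
div x -56.8 51.3
```

jog_arm(commands="-1 0.09 0.15 -0.06 0 0 -0.0125; -1 0.09 0.16 -0.06 0 0 -0.0125; -1 0.09 0.16 -0.06 0 0 0; -1 0.09 0.15 -0.06 0 0 0; -1 0.09 0.15 0 0 0 0", force=30)

```text
clock: 0.6
position: [0.3834, -0.3576, 0.1611]
ee_rot: [2.507, -1.893, -0.006]
force: [0.9, 0.1, -0.2]
width: 1.001
```

jog_arm(commands="-1 0.06 0.07 -0.04 0 0 0; -1 0.047 0.065 -0.03 0 0 0; -1 0 0 0 0 0 0; -1 0 0 0 0 0 0; -1 0 0 0 0 0 0")

```text
clock: 1.1
position: [0.4157, -0.3206, 0.1424]
ee_rot: [2.506, -1.894, 0.0]
force: [0.0, 0.8, 0.7]
width: 0.999
```

jog_arm(commands="-1 0.048 0.085 -0.04 0 0 0; -1 0 0 -0.08 0 0 0; -1 0 0 -0.08 0 0 0; -1 0 0 -0.08 0 0 0; -1 0 0 0 0 0 0")

```text
clock: 1.6
position: [0.4284, -0.2943, 0.0561]
ee_rot: [2.505, -1.894, -0.007]
force: [-0.8, 0.7, 0.3]
width: 1.0
```

jog_arm(commands="0.7 0.004 0 -0.005 0 0 0; 0.7 0 0 0 0 0 0; 0.7 0 0 0 0 0 0; 0.7 0 0 0 0 0 0; 0.7 0 0 0 0 0 0", force=30)

```text
clock: 2.1
position: [0.4322, -0.2942, 0.0573]
ee_rot: [-2.507, 1.893, -0.002]
force: [0.2, 0.3, 0.6]
width: 0.612
```

jog_arm(commands="0.9 0 0 0 0 0 0; 0.9 0 0 0 0 0 0; 0.9 0 0 0 0 0 0; 0.9 0 0 0 0 0 0; 0.9 0 0 0 0 0 0", force=40)

```text
clock: 2.6
position: [0.4318, -0.294, 0.0566]
ee_rot: [2.507, -1.893, -0.001]
force: [-0.1, 0.0, -2.5]
width: 0.257
```

jog_arm(commands="0.9 0 0 0.12 0 0 0; 0.9 0.02 0.05 0.05 0 0 0; 0.9 0.02 0.12 0 0 0 -0.012; 0.9 0.02 0.14 0 0 0 -0.015; 0.9 0.02 0.14 0 0 0 -0.015")

```text
clock: 3.1
position: [0.4558, -0.1579, 0.1077]
ee_rot: [-2.231, 2.212, 0.0]
force: [0.7, 0.4, -3.0]
width: 0.263
```

jog_arm(commands="0.9 0 0.14 0 0 0 -0.015; 0.9 0 0.14 0 0 0 0; 0.9 0 0.14 0 0 0 0; 0.9 0 0.14 0 0 0 0; 0.9 0 0.14 0 0 0 0")

```text
clock: 3.6
position: [0.4554, 0.0526, 0.1077]
ee_rot: [2.13, -2.309, -0.0]
force: [0.2, -0.7, -1.9]
width: 0.259
```

jog_arm(commands="0.9 0 0.14 0 0 0 0; 0.9 0 0.12 0 0 0 0; 0.9 0 0 0 0 0 0; 0.9 0 0 0 0 0 0; 0.9 0 0 0 0 0 0")

```text
clock: 4.1
position: [0.4557, 0.1276, 0.1075]
ee_rot: [2.128, -2.309, 0.0]
force: [-0.4, -0.3, -1.8]
width: 0.261
```

jog_arm(commands="0.9 0.004 0.078 -0.05 0 0 -0.0004; 0.9 0 0 -0.086 0 0 0; 0.9 0 0 0 0 0 0; 0.9 0 0 0 0 0 0; 0.9 0 0 0 0 0 0")

```text
clock: 4.6
position: [0.4577, 0.1514, 0.0678]
ee_rot: [-2.125, 2.313, -0.001]
force: [0.1, -0.3, -2.2]
width: 0.257
```

```bash
cat > look.py <<'E'
import sys
from h import *
from cell import status, viewer
tag=sys.argv[1]; th=-.084;o=np.array([.637,.1624])
R=np.array([[np.cos(th),-np.sin(th)],[np.sin(th),np.cos(th)]])
s=status.observe();p=s["position"];e=s["ee_rot"];a=2*np.arctan2(e[1],e[0]);a=(a+np.pi/2+np.pi/2)%np.pi-np.pi/2
print("TCP tray mm",(((p[:2]-o)@R)*1000).round(1),"z",(p[2]*1000).round(1),"yaw",a.round(4),"F tray",(s["force"][:2]@R).round(1),s["force"][2].round(1),"w",s["width"].round(3))
ims=[]
for n in("top","side"):
    d=viewer.get_image(n);np.savez(f"pics/{n}_{tag}.npz",**d);P=cloud(d);px=d["pixels"]
    q=(P[...,:2]-o)@R*1000;z=P[...,2]*1000
    hsv=cv2.cvtColor(px,cv2.COLOR_RGB2HSV)
    w=(hsv[...,0]>8)&(hsv[...,0]<26)&(hsv[...,1]>75)&(q[...,0]>-270)&(q[...,0]<75)&(q[...,1]>-200)&(q[...,1]<60)&(z>0)
    zt=np.median(z[w&(z>35)&(z<75)]) if w.any() else 0
    b=w&(z>12)&(z<zt+6)
    if b.sum()>30:
        Q=q[b];r=cv2.minAreaRect(Q.astype(np.float32));print(n,"wood ztop",zt.round(1),"x",np.percentile(Q[:,0],[0.5,99.5]).round(1),"y",np.percentile(Q[:,1],[.5,99.5]).round(1),"rect",np.round(r[1],1),round(r[2],1))
        v=b&(z<zt-5)
        for nm,sl in(("flat/side +y",np.array([1])),):
            Q=q[v]; 
            if len(Q)>20: print("   side pts y",np.percentile(Q[:,1],[5,50,95]).round(1))
    g=(px.max(-1)<80)&(~w)&(z>20)&(z<44)&(abs(q[...,0])<48)
    yy=q[g][:,1];h,ed=np.histogram(yy,np.arange(-140,20,3));c=[ (round(float(np.median(yy[(yy>x0-3)&(yy<x0+6)])),1),int(k)) for x0,k in zip(ed,h) if k>25]
    print(n,"dark faces y",c)
    ims.append(cv2.resize(px[85:225,180:320] if n=="top" else px[190:330,140:330],(400,400),interpolation=cv2.INTER_CUBIC))
cv2.imwrite(f"pics/{tag}.png",np.hstack(ims)[...,::-1])
E
python3 look.py pre1
```

```text
Traceback (most recent call last):
  File "look.py", line 7, in <module>
    print("TCP tray mm",(((p[:2]-o)@R)*1000).round(1),"z",(p[2]*1000).round(1),"yaw",a.round(4),"F tray",(s["force"][:2]@R).round(1),s["force"][2].round(1),"w",s["width"].round(3))
                                                                                                                                                                ^^^^^^^^^^^^^^^^
AttributeError: 'float' object has no attribute 'round'
```

```bash
sed -i 's/s\["width"\].round(3)/round(s["width"],3)/' look.py; python3 look.py pre1
```

```text
TCP tray mm [-177.7  -26. ] z 67.8 yaw -0.0848 F tray [ 0.1 -0.3] -2.2 w 0.257
top wood ztop 55.3 x [-190.2  -93.1] y [-52.8  -3.4] rect [106.4  31.8] 32.5
   side pts y [-52.5 -51.4 -17.7]
top dark faces y [(-105.9, 72), (-36.4, 89), (0.2, 87)]
side wood ztop 55.4 x [-205.6 -161.2] y [-49.3   0.4] rect [52.3 45.4] 89.9
   side pts y [-44.4  -2.1  -0.2]
side dark faces y [(-97.0, 96), (-27.2, 172)]
```

View pics/pre1.png

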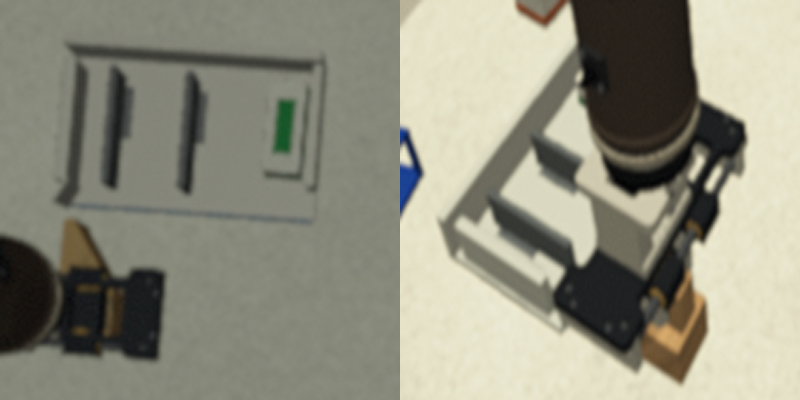

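The pre-insert picture shows the nose in front of bay 1 at about (72,225) in the left half, with the flat side roughly 2 mm off the fixed end's face. The dividers haven't moved.

jog_arm(commands="0.9 0.05 -0.0042 0 0 0 0; 0.9 0.05 -0.0042 0 0 0 0; 0.9 0.05 -0.0042 0 0 0 0; 0.9 0.05 -0.0042 0 0 0 0; 0.9 0.04 -0.0034 0 0 0 0")

```text
clock: 5.2
position: [0.5292, 0.1457, 0.0673]
ee_rot: [2.126, -2.312, -0.001]
force: [-4.9, 0.2, -2.1]
width: 0.259
```

jog_arm(commands="0.9 0 0.003 0 0 0 0; 0.9 0 0.002 0 0 0 0; 0.9 0 0 0 0 0 0; 0.9 0 0 0 0 0 0; 0.9 0 0 0 0 0 0")

```text
clock: 5.7
position: [0.5294, 0.1462, 0.0672]
ee_rot: [2.125, -2.313, 0.003]
force: [1.7, -5.5, -2.8]
width: 0.26
```

```bash
python3 look.py mid1
```

```text
TCP tray mm [-105.8  -25.2] z 67.2 yaw -0.0848 F tray [ 2.1 -5.4] -2.8 w 0.26
top wood ztop 54.9 x [-131.7  -18. ] y [-52.3  -0.3] rect [116.8  49.7] 4.2
   side pts y [-51.9 -50.8 -20.5]
top dark faces y [(-106.0, 66), (-43.2, 84), (-0.0, 54)]
side wood ztop 54.5 x [-134.1  -70.9] y [-49.    0.5] rect [50.9 66.2] 89.3
   side pts y [-43.7  -2.3   0.1]
side dark faces y [(-34.0, 45)]
```

jog_arm(commands="0.9 0.0465 -0.0055 0 0 0 0; 0.9 0.0465 -0.0039 0 0 0 0; 0.9 0.0465 -0.0039 0 0 0 0; 0.9 0.0465 -0.0039 0 0 0 0; 0.9 0.0465 -0.0039 0 0 0 0")

```text
clock: 6.3
position: [0.5978, 0.1401, 0.0666]
ee_rot: [2.125, -2.31, -0.0]
force: [-1.7, -4.2, -2.4]
width: 0.258
```

jog_arm(commands="0.9 0.015 -0.0013 0 0 0 0; 0.9 0.009 -0.0008 0 0 0 0; 0.9 0 0 0 0 0 0; 0.9 0 0 0 0 0 0; 0.9 0 0 0 0 0 0")

```text
clock: 6.8
position: [0.6051, 0.1396, 0.0666]
ee_rot: [2.126, -2.311, 0.001]
force: [-0.5, -5.2, -3.6]
width: 0.261
```

```bash
python3 look.py in1
```

```text
TCP tray mm [-29.8 -25.4] z 66.6 yaw -0.0833 F tray [-0.1 -5.2] -3.6 w 0.261
top wood ztop 54.1 x [-56.3  57.2] y [-52.2  -0.7] rect [ 51.8 114.6] 89.5
   side pts y [-51.5 -26.9  -4.7]
top dark faces y [(-106.0, 66)]
side wood ztop 55.0 x [-58.8  21.1] y [-55.1   0.3] rect [57.6 83.6] 89.2
   side pts y [-53.4 -29.5  -7.7]
side dark faces y [(-96.8, 102)]
```

View pics/in1.png

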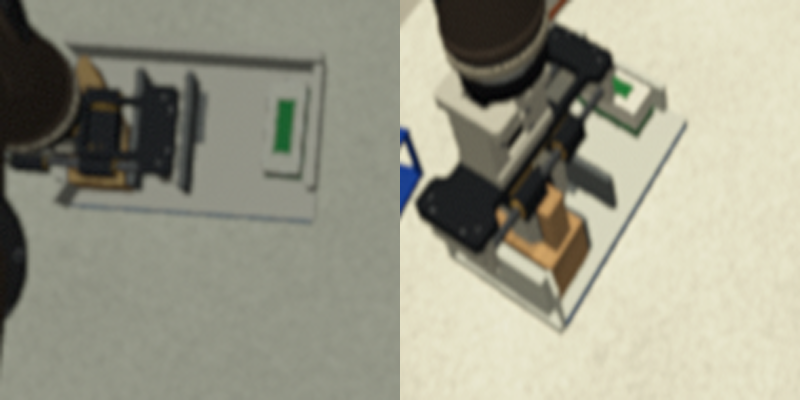

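The picture shows the block in bay 1 with the divider pushed over. Its back at about (95,185) is roughly 2.5 mm short of level, so I'll push it that much further.

jog_arm(commands="0.9 0.0085 -0.0007 0 0 0 0; 0.9 0 0 0 0 0 0; 0.9 0 0 0 0 0 0; 0.9 0 0 0 0 0 0; 0.9 0 0 0 0 0 0")

```text
clock: 7.4
position: [0.6072, 0.1395, 0.0666]
ee_rot: [2.125, -2.31, 0.0]
force: [-3.4, -5.2, -2.0]
width: 0.257
```

```bash
python3 look.py in1b; python3 - <<'E'
from h import *
th=-.084;o=np.array([.637,.1624]);R=np.array([[np.cos(th),-np.sin(th)],[np.sin(th),np.cos(th)]])
for n in("top","side"):
    d=dict(np.load(f"pics/{n}_in1b.npz"));P=cloud(d);q=(P[...,:2]-o)@R*1000;z=P[...,2]*1000
    for nm,a,b in(("d1",-64,-48),("d2",-112,-92)):
        m=(d["pixels"].max(-1)<85)&(z>20)&(z<54)&(q[...,0]<0)&(q[...,0]>-70)&(q[...,1]>a)&(q[...,1]<b)
        if m.sum()>5: print(n,nm,m.sum(),"xmin",np.sort(q[m][:,0])[:4].round(1),"y",np.percentile(q[m][:,1],[5,50,95]).round(1))
E
```

```text
TCP tray mm [-27.8 -25.4] z 66.6 yaw -0.0832 F tray [-3.  -5.4] -2.0 w 0.257
top wood ztop 54.2 x [-54.6  58.4] y [-52.3  -2.3] rect [ 50.5 113.8] 89.4
   side pts y [-49.9 -24.7  -3. ]
top dark faces y [(-106.0, 68)]
side wood ztop 54.7 x [-57.2  22.6] y [-56.2  -0.4] rect [57.1 83.1] 89.5
   side pts y [-52.9 -29.4  -8.6]
side dark faces y [(-96.9, 105)]
top d1 71 xmin [-54.5 -54.2 -54.  -53.8] y [-60.6 -57.  -51.6]
top d2 72 xmin [-54.  -53.5 -52.8 -52.6] y [-106.4 -105.7 -103.1]
side d1 20 xmin [-56.7 -56.2 -55.9 -55.7] y [-55.5 -53.3 -50.7]
side d2 159 xmin [-56.1 -55.7 -55.7 -55.6] y [-99.  -96.9 -96. ]
```

jog_arm(commands="0.9 -0.06 0.005 0 0 0 0; 0.9 -0.1 0.0084 0 0 0 0; 0.9 -0.11 0.0092 0 0 0 0; 0.9 -0.11 0.0092 0 0 0 0; 0.9 -0.12 0.0101 0 0 0 0")

```text
clock: 8.0
position: [0.4575, 0.1539, 0.0674]
ee_rot: [-2.126, 2.31, -0.0]
force: [0.2, 0.1, -2.0]
width: 0.261
```

jog_arm(commands="0.9 0 -0.06 0 0 0 0; 0.9 0 -0.06 0 0 0 0; 0.9 0 -0.06 0 0 0 0; 0.9 0 0 0 0 0 0; 0.9 0 0 0 0 0 0")

```text
clock: 8.5
position: [0.4586, 0.1, 0.0674]
ee_rot: [-2.126, 2.311, 0.0]
force: [0.1, 0.8, -1.1]
width: 0.26
```

```bash
python3 look.py pre2
```

```text
TCP tray mm [-172.5  -77.1] z 67.4 yaw -0.0831 F tray [0.  0.8] -1.1 w 0.26
top wood ztop 55.8 x [-183.1  -87.4] y [-103.8  -55.4] rect [105.6  24.6] 32.6
   side pts y [-103.7 -102.6  -68.2]
top dark faces y [(-106.0, 66), (-60.4, 80), (0.1, 87)]
side wood ztop 55.2 x [-200.1 -163.3] y [-100.1  -50.6] rect [38.2 50.6] 0.6
   side pts y [-94.9 -53.1 -51. ]
side dark faces y [(-96.8, 173), (-51.1, 174)]
```

View pics/pre2.png

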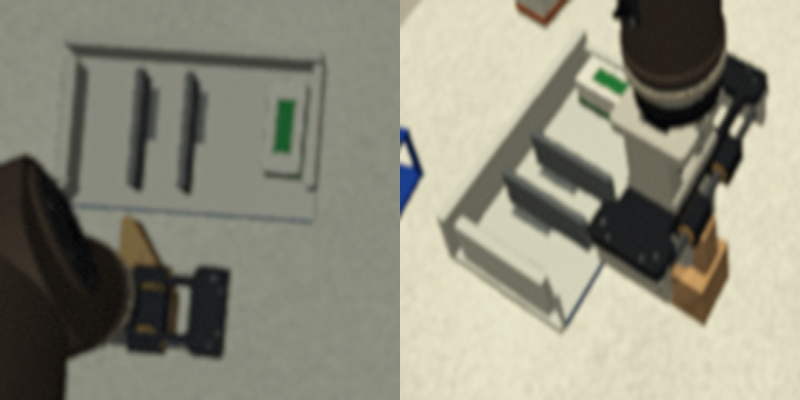

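The picture shows divider 1 now at about x=138 (left half), divider 2 unmoved at x=187, and the block's nose in front of bay 2. The numbers hint at a bay of about 52 mm, so I'll check the bay width and the block's yaw in the grip.

```bash
python3 - <<'E'
from h import *
th=-.084;o=np.array([.637,.1624]);R=np.array([[np.cos(th),-np.sin(th)],[np.sin(th),np.cos(th)]])
def fit(Q,i=0,j=1):
    for _ in range(4):
        f=np.polyfit(Q[:,i],Q[:,j],1);r=Q[:,j]-np.polyval(f,Q[:,i]);Q=Q[abs(r)<max(1,2*r.std())]
    return "n%d at0 %.2f slope %.4f sd %.2f"%(len(Q),f[1],f[0],r.std())
for tag in("0","_pre1","_pre2"):
  for n in("top","side"):
    d=dict(np.load(f"pics/{n}{tag}.npz"));P=cloud(d);q=(P[...,:2]-o)@R*1000;z=P[...,2]*1000
    print(n,tag)
    for nm,a,b in(("wall",-5,4),("d1",-42,-24),("d1b",-65,-47),("d2",-110,-94)):
        for zl,zh in((14,30),(30,45)):
            m=(z>zl)&(z<zh)&(abs(q[...,0])<50)&(q[...,1]>a)&(q[...,1]<b)
            if m.sum()>25: print("  ",nm,zl,fit(q[m]))
    if tag!="0":
        hsv=cv2.cvtColor(d["pixels"],cv2.COLOR_RGB2HSV);w=(hsv[...,0]>8)&(hsv[...,0]<26)&(hsv[...,1]>75)&(q[...,0]<-60)&(q[...,0]>-260)&(q[...,1]<20)&(q[...,1]>-130)
        if n=="top":
            # flat-side silhouette: leftmost wood pixel per row at body-top height
            b=w&(z>48)&(z<60);E=[]
            for v in np.where(b.any(1))[0]:
                u=np.where(b[v])[0]; E.append(np.r_[q[v,u.min()],q[v,u.max()]])
            E=np.array(E);print("  rows x,yL,yR",[(round(e[0]),round(e[1],1),round(e[3],1)) for e in E])
        else:
            bk=w&(z>14)&(z<48); Q=q[bk]; f=Q[(Q[:,1]>np.percentile(Q[:,1],97)-4)&(Q[:,0]>Q[:,0].min()+3)]
            if len(f)>10: print("  flat",fit(f))
            ba=Q[(Q[:,0]<Q[:,0].min()+4)];print("  back",fit(ba,1,0))
E
```

```text
top 0
   wall 14 n54 at0 0.24 slope 0.0045 sd 0.49
   wall 30 n58 at0 0.21 slope -0.0031 sd 0.43
   d1 14 n54 at0 -36.30 slope -0.0015 sd 0.42
   d1 30 n59 at0 -36.21 slope 0.0039 sd 0.50
   d2 14 n45 at0 -105.93 slope -0.0003 sd 0.41
   d2 30 n45 at0 -105.82 slope -0.0040 sd 0.56
side 0
   d1 14 n112 at0 -27.13 slope 0.0046 sd 0.47
   d1 30 n110 at0 -27.30 slope 0.0046 sd 0.52
   d2 14 n112 at0 -96.94 slope 0.0033 sd 0.50
   d2 30 n111 at0 -96.75 slope 0.0034 sd 0.49
top _pre1
   wall 14 n62 at0 0.24 slope -0.0030 sd 0.51
   wall 30 n60 at0 0.02 slope 0.0022 sd 0.47
   d1 14 n54 at0 -36.35 slope 0.0004 sd 0.51
   d1 30 n58 at0 -36.33 slope 0.0045 sd 0.65
   d2 14 n45 at0 -106.00 slope -0.0015 sd 0.41
   d2 30 n50 at0 -105.86 slope -0.0028 sd 0.56
  rows x,yL,yR [(-93, np.float64(-5.9), np.float64(-13.1)), (-96, np.float64(-5.9), np.float64(-13.4)), (-98, np.float64(-5.9), np.float64(-16.5)), (-101, np.float64(-3.4), np.float64(-17.4)), (-104, np.float64(-4.5), np.float64(-18.9)), (-106, np.float64(-4.4), np.float64(-21.5)), (-109, np.float64(-4.4), np.float64(-22.5)), (-111, np.floa
[... 2260 characters left out ...]
-113, np.float64(-55.5), np.float64(-78.6)), (-116, np.float64(-56.0), np.float64(-79.4)), (-118, np.float64(-56.8), np.float64(-82.3)), (-121, np.float64(-60.0), np.float64(-84.3)), (-123, np.float64(-58.9), np.float64(-86.1)), (-125, np.float64(-61.9), np.float64(-85.5)), (-128, np.float64(-64.7), np.float64(-68.0)), (-131, np.float64(-65.5), np.float64(-65.5)), (-153, np.float64(-103.8), np.float64(-103.8))]
side _pre2
   d1b 14 n112 at0 -51.12 slope 0.0092 sd 0.50
   d1b 30 n118 at0 -51.05 slope 0.0026 sd 0.57
   d2 14 n119 at0 -96.93 slope 0.0086 sd 0.57
   d2 30 n124 at0 -96.91 slope 0.0003 sd 0.56
  flat n99 at0 -53.51 slope -0.0095 sd 0.47
  back n112 at0 -198.52 slope 0.0049 sd 0.43
```

Top-view faces give bay 1 at about 52 mm. The likely cause is the divider coasting at my insertion speed, so I'll go slower through the bevel phase. The block sits about 0.4° nose-right in the grip, which I'll trim. I'll aim the flat side about 0.7 mm off divider 1.

jog_arm(commands="0.9 -0.0023 -0.0276 -0.003 0 0 0.001; 0.9 0 0 0 0 0 0; 0.9 0 0 0 0 0 0; 0.9 0 0 0 0 0 0; 0.9 0 0 0 0 0 0")

```text
clock: 9.1
position: [0.458, 0.0911, 0.066]
ee_rot: [-2.135, 2.305, 0.0]
force: [-0.6, -1.1, -2.1]
width: 0.258
```

```bash
cat > look2.py <<'E'
import sys
from h import *
exec(open("look.py").read())
def fit(Q,x0=0,i=0,j=1):
    for _ in range(4):
        f=np.polyfit(Q[:,i]-x0,Q[:,j],1);r=Q[:,j]-np.polyval(f,Q[:,i]-x0);Q=Q[abs(r)<max(1,2*r.std())]
    return "n%d %.2f slope %.4f"%(len(Q),f[1],f[0])
for n in("top","side"):
    d=dict(np.load(f"pics/{n}_{tag}.npz"));P=cloud(d);q=(P[...,:2]-o)@R*1000;z=P[...,2]*1000
    hsv=cv2.cvtColor(d["pixels"],cv2.COLOR_RGB2HSV);w=(hsv[...,0]>8)&(hsv[...,0]<26)&(hsv[...,1]>75)&(z>14)&(q[...,0]<80)&(q[...,0]>-260)&(q[...,1]<20)&(q[...,1]>-140)
    for nm,a,b in(("d1",-66,-47),("d2",-128,-94)):
        m=(z>16)&(z<45)&(abs(q[...,0])<50)&(q[...,1]>a)&(q[...,1]<b)&(d["pixels"].max(-1)<85)&~w
        if m.sum()>25: print(n,nm,fit(q[m]))
    lo=w&(z<49); Q=q[lo]
    if n=="side" and len(Q)>40:
        top=np.percentile(Q[:,1],97);f=Q[(Q[:,1]>top-4)&(Q[:,0]>Q[:,0].min()+3)]
        if len(f)>10: print("side flat @x",f[:,0].mean().round(0),fit(f,f[:,0].mean()))
        print("side back",fit(Q[Q[:,0]<Q[:,0].min()+4],Q[:,1].mean(),1,0))
    if n=="top" and len(Q)>20:
        r=Q[Q[:,1]<np.percentile(Q[:,1],50)]; print("top right-face y pcts",np.percentile(Q[:,1],[2,10,30,50]).round(1))
E
python3 look2.py pre2b
```

```text
TCP tray mm [-172.4  -86.1] z 66.0 yaw -0.0766 F tray [-0.5 -1.1] -2.1 w 0.258
top wood ztop 54.3 x [-182.   -86.4] y [-112.7  -64. ] rect [105.7  23.2] 32.6
   side pts y [-112.6 -111.5  -77.3]
top dark faces y [(-106.0, 63), (-60.4, 86), (-0.0, 88)]
side wood ztop 53.8 x [-199.6 -163.9] y [-110.2  -59.4] rect [52.2 38.6] 89.1
   side pts y [-104.4  -63.1  -60.3]
side dark faces y [(-96.9, 186), (-51.2, 175)]
top d1 n96 -60.37 slope -0.0008
top d2 n79 -105.97 slope 0.0007
top right-face y pcts [-112.7 -112.4 -111.9 -111.5]
side d1 n200 -51.19 slope 0.0023
side d2 n201 -96.91 slope 0.0038
side flat @x -181.0 n102 -61.08 slope 0.0003
side back n125 -198.86 slope 0.0017
```

jog_arm(commands="0.9 0.045 -0.0037 0 0 0 0; 0.9 0.045 -0.0037 0 0 0 0; 0.9 0.045 -0.0037 0 0 0 0; 0.9 0.045 -0.0037 0 0 0 0; 0.9 0.035 -0.003 0 0 0 0")

```text
clock: 9.7
position: [0.5233, 0.0856, 0.066]
ee_rot: [-2.134, 2.305, -0.0]
force: [-0.6, -0.6, -2.1]
width: 0.262
```

jog_arm(commands="0.9 0 0.002 0 0 0 0; 0.9 0 0.001 0 0 0 0; 0.9 0 0 0 0 0 0; 0.9 0 0 0 0 0 0; 0.9 0 0 0 0 0 0")

```text
clock: 10.2
position: [0.5221, 0.0865, 0.0661]
ee_rot: [2.135, -2.305, -0.0]
force: [-0.4, 0.5, -1.5]
width: 0.259
```

```bash
python3 look2.py mid2
```

```text
TCP tray mm [-108.2  -85.2] z 66.1 yaw -0.0764 F tray [-0.4  0.4] -1.5 w 0.259
top wood ztop 54.4 x [-133.5  -19.8] y [-111.9  -61.9] rect [116.5  48.4] 2.0
   side pts y [-111.7 -110.9  -68.7]
top dark faces y [(-106.0, 64), (-60.2, 51)]
side wood ztop 53.5 x [-135.8  -88.4] y [-109.5  -59. ] rect [51.7 49.9] 90.0
   side pts y [-103.7  -61.4  -59.6]
side dark faces y [(-96.7, 40), (-51.2, 124)]
top d1 n64 -60.18 slope 0.0004
top d2 n79 -106.00 slope 0.0009
top right-face y pcts [-111.9 -111.6 -111.1 -110.9]
side d1 n130 -51.05 slope -0.0010
side d2 n44 -96.29 slope -0.0155
side flat @x -111.0 n124 -60.38 slope -0.0001
side back n126 -134.49 slope -0.0022
```

View pics/mid2.png

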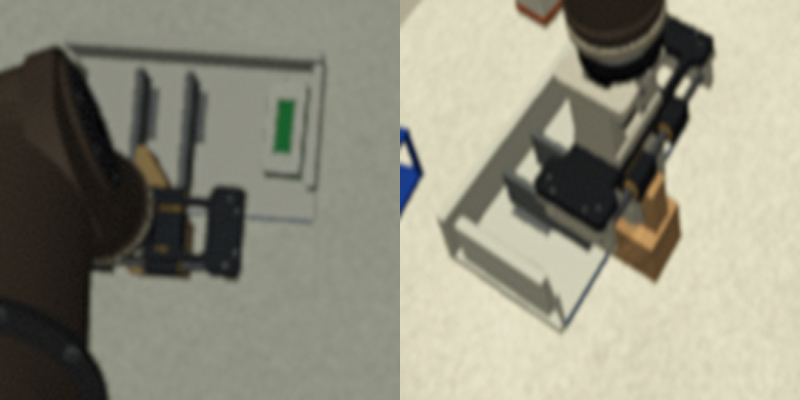

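The picture shows the nose at about (145,150) between the dividers, with divider 1 unmoved and the flat side's gap to it near 1 mm. I'll nudge 0.4 mm left and continue slowly.

jog_arm(commands="0.9 0.013 0.0002 0 0 0 0; 0.9 0.013 -0.0011 0 0 0 0; 0.9 0.013 -0.0011 0 0 0 0; 0.9 0.013 -0.0011 0 0 0 0; 0.9 0.013 -0.0011 0 0 0 0")

```text
clock: 10.8
position: [0.5417, 0.0855, 0.0658]
ee_rot: [2.134, -2.304, -0.001]
force: [-2.2, 2.7, -2.8]
width: 0.257
```

jog_arm(commands="0.9 0.013 -0.0011 0 0 0 0; 0.9 0.013 -0.0011 0 0 0 0; 0.9 0.013 -0.0011 0 0 0 0; 0.9 0.013 -0.0011 0 0 0 0; 0.9 0.013 -0.0011 0 0 0 0")

```text
clock: 11.3
position: [0.5623, 0.0836, 0.0662]
ee_rot: [-2.134, 2.305, -0.001]
force: [-0.9, 1.3, -1.6]
width: 0.257
```

```bash
python3 look2.py mid3
```

```text
TCP tray mm [-67.8 -84.8] z 66.2 yaw -0.0768 F tray [-1.   1.2] -1.6 w 0.257
top wood ztop 54.3 x [-93.4  21.4] y [-111.5  -61.4] rect [117.   48.7] 1.8
   side pts y [-111.2  -92.5  -66.1]
top dark faces y [(-118.9, 26), (-118.9, 34)]
side wood ztop 53.9 x [-95.  -44.1] y [-109.1  -58.9] rect [52.6 50.6] 0.6
   side pts y [-104.4  -66.   -59.2]
side dark faces y [(-51.2, 64)]
top d2 n75 -118.99 slope -0.0025
top right-face y pcts [-111.5 -110.9 -110.   -93.9]
side d1 n89 -51.19 slope 0.0012
side flat @x -73.0 n104 -59.90 slope -0.0067
side back n141 -93.59 slope -0.0013
```

jog_arm(commands="0.9 0.026 -0.0022 0 0 0 0; 0.9 0.026 -0.0022 0 0 0 0; 0.9 0.026 -0.0022 0 0 0 0; 0.9 0.026 -0.0022 0 0 0 0; 0.9 0.024 -0.002 0 0 0 0")

```text
clock: 11.9
position: [0.6006, 0.0802, 0.066]
ee_rot: [-2.134, 2.305, -0.0]
force: [0.4, 1.2, -2.0]
width: 0.255
```

jog_arm(commands="0.9 0 0 0 0 0 0; 0.9 0 0 0 0 0 0; 0.9 0 0 0 0 0 0; 0.9 0 0 0 0 0 0; 0.9 0 0 0 0 0 0")

```text
clock: 12.4
position: [0.5996, 0.0803, 0.0661]
ee_rot: [2.135, -2.305, -0.0]
force: [-0.1, 0.6, -2.3]
width: 0.254
```

```bash
python3 look2.py in2; python3 - <<'E'
from h import *
th=-.084;o=np.array([.637,.1624]);R=np.array([[np.cos(th),-np.sin(th)],[np.sin(th),np.cos(th)]])
for n in("top","side"):
    d=dict(np.load(f"pics/{n}_in2.npz"));P=cloud(d);q=(P[...,:2]-o)@R*1000;z=P[...,2]*1000
    for nm,a,b in(("d1",-64,-48),("d2",-122,-106)):
        m=(d["pixels"].max(-1)<85)&(z>20)&(z<54)&(q[...,0]<0)&(q[...,0]>-70)&(q[...,1]>a)&(q[...,1]<b)
        if m.sum()>5: print(n,nm,m.sum(),"xmin",np.sort(q[m][:,0])[:4].round(1))
E
```

```text
TCP tray mm [-30.4 -85. ] z 66.1 yaw -0.0767 F tray [-0.1  0.6] -2.3 w 0.254
top wood ztop 53.6 x [-56.4  57.9] y [-110.7  -62.2] rect [ 48.7 114.1] 87.6
   side pts y [-110.5  -92.1  -64.9]
top dark faces y [(-119.1, 28)]
side wood ztop 54.2 x [-58.4  -0.2] y [-114.6  -59. ] rect [74.4 56.5] 0.1
   side pts y [-111.9  -83.5  -60.5]
side dark faces y [(-51.2, 119)]
top d2 n52 -119.22 slope 0.0008
top right-face y pcts [-110.7 -108.3 -100.3  -92.1]
side d1 n141 -51.25 slope 0.0033
side flat @x -43.0 n10 -60.74 slope -0.0052
side back n148 -56.68 slope 0.0006
top d2 73 xmin [-55.5 -55.4 -55.3 -54.6]
side d1 164 xmin [-57.4 -56.7 -56.2 -56. ]
side d2 14 xmin [-57.7 -57.5 -57.4 -57.3]
```

View pics/in2.png

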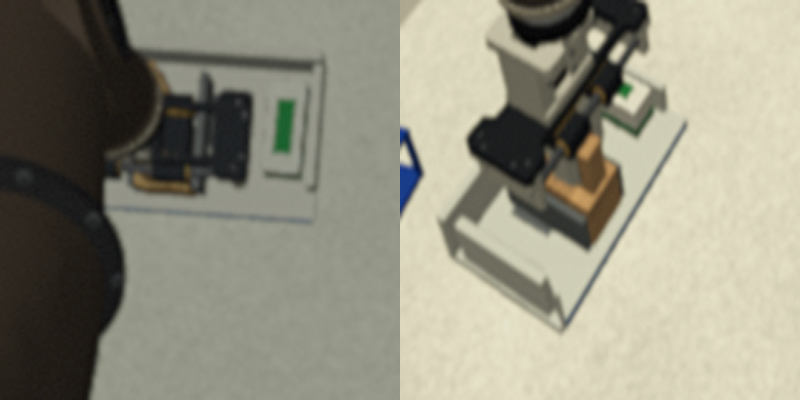

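The picture shows the block in bay 2 between the dividers, with divider 1 unmoved. Its back is about 2 mm short of level. I'll finish the last 2 mm, lower it to the floor and release.

jog_arm(commands="0.9 0.006 -0.0005 0 0 0 0; 0.9 0 0 0 0 0 0; 0.9 0 0 -0.003 0 0 0; 0.9 0 0 -0.003 0 0 0; 0.9 0 0 0 0 0 0")

```text
clock: 13.0
position: [0.6019, 0.0801, 0.0647]
ee_rot: [-2.134, 2.305, -0.001]
force: [-0.0, -0.6, 3.9]
width: 0.257
```

```bash
python3 look2.py in2b
```

```text
TCP tray mm [-28.1 -85. ] z 64.7 yaw -0.0769 F tray [ 0.  -0.6] 3.9 w 0.257
top wood ztop 52.5 x [-54.   60.9] y [-111.2  -59.8] rect [ 51.8 114.9] 86.4
   side pts y [-106.8  -84.7  -61.9]
top dark faces y [(-119.2, 31)]
side wood ztop 52.9 x [-56.    2.9] y [-114.6  -59.4] rect [75.5 55.5] 1.0
   side pts y [-110.6  -85.1  -61. ]
side dark faces y [(-51.2, 114)]
top d2 n53 -119.22 slope 0.0003
top right-face y pcts [-111.1 -106.4  -96.9  -84.7]
side d1 n135 -51.19 slope -0.0007
side back n158 -54.80 slope -0.0035
```

jog_arm(commands="0.4 0 0 0 0 0 0; 0.2 0 0 0 0 0 0; 0.1 0 0 0 0 0 0; 0.1 0 0 0 0 0 0; 0.1 0 0 0 0 0 0")

```text
clock: 13.6
position: [0.6016, 0.0802, 0.0641]
ee_rot: [2.134, -2.305, -0.0]
force: [-0.9, 0.4, 0.2]
width: 0.452
```

jog_arm(commands="0.1 0 0 0.03 0 0 0; 0.1 0 0 0.06 0 0 0; 0.1 0 0 0.1 0 0 0; 0.1 0 0 0.1 0 0 0; 0.1 0 0 0.1 0 0 0")

```text
clock: 14.1
position: [0.6015, 0.0802, 0.1831]
ee_rot: [-2.134, 2.305, -0.0]
force: [0.6, 0.3, -0.3]
width: 0.451
```

jog_arm(commands="0.1 -0.1 -0.12 0.05 0 0 0; 0.1 -0.1 -0.14 0.05 0 0 0; 0.1 -0.1 -0.14 0 0 0 0; 0.1 -0.1 -0.14 0 0 0 0; 0.1 -0.1 -0.14 0 0 0 0")

```text
clock: 14.6
position: [0.4553, -0.1183, 0.2111]
ee_rot: [-2.134, 2.304, -0.002]
force: [0.2, -0.7, -0.1]
width: 0.446
```

jog_arm(commands="0.1 -0.05 -0.14 0 0 0 0; 0.1 -0.05 -0.14 0 0 0 0; 0.1 0 -0.14 0 0 0 0; 0.1 0 0 0 0 0 0; 0.1 0 0 0 0 0 0")

```text
clock: 15.1
position: [0.4264, -0.2436, 0.2107]
ee_rot: [-2.132, 2.307, -0.001]
force: [-0.9, 1.0, 0.1]
width: 0.448
```

```bash
python3 look2.py end; python3 - <<'E'
from h import *
th=-.084;o=np.array([.637,.1624]);R=np.array([[np.cos(th),-np.sin(th)],[np.sin(th),np.cos(th)]])
for n in("top","side"):
    d=dict(np.load(f"pics/{n}_end.npz"));P=cloud(d);q=(P[...,:2]-o)@R*1000;z=P[...,2]*1000
    for nm,a,b in(("wall",-5,4),("d1",-64,-48),("d2",-122,-106)):
        m=(d["pixels"].max(-1)<130)&(z>20)&(z<54)&(q[...,0]<50)&(q[...,0]>-70)&(q[...,1]>a)&(q[...,1]<b)
        if m.sum()>5: print(n,nm,m.sum(),"xmin",np.sort(q[m][:,0])[:4].round(1),"ymed",np.median(q[m][:,1]).round(1))
    m=(z>90)&(z<105)&(q[...,0]<20)&(q[...,0]>-70)&(q[...,1]>-120)&(q[...,1]<-50);print(n,"rib",m.sum(),q[m].mean(0).round(1),rect(q[m]/1000))
E
```

```text
TCP tray mm [-175.8 -422.2] z 210.7 yaw -0.0791 F tray [-0.9  0.9] 0.1 w 0.448
top wood ztop 52.7 x [-53.8  60.2] y [-111.5  -60.9] rect [ 52.2 115.1] 89.1
   side pts y [-110.9  -87.9  -63.5]
top dark faces y [(-119.3, 46), (0.1, 95)]
side wood ztop 53.2 x [-55.7  69.9] y [-114.2  -59.1] rect [ 57.6 127.4] 89.0
   side pts y [-111.6  -86.8  -60.7]
side dark faces y [(-51.3, 183)]
top d2 n78 -119.27 slope -0.0004
top right-face y pcts [-111.2 -110.9 -102.7  -89.5]
side d1 n211 -51.24 slope 0.0005
side flat @x 10.0 n12 -60.58 slope -0.0034
side back n152 -54.27 slope -0.0095
top wall 203 xmin [-63.7 -62.6 -62.1 -61.6] ymed 0.4
top d1 139 xmin [-54.6 -53.7 -53.6 -53.6] ymed -57.4
top d2 245 xmin [-54.7 -54.2 -53.9 -53.9] ymed -116.6
top rib 180 [-29.2 -86.9] (array([-28.4, -86.6]), array([24.5, 43.9]), 89.0)
side d1 501 xmin [-57.2 -56.3 -56.1 -56.1] ymed -52.4
side d2 98 xmin [-55.9 -55.8 -55.6 -55.3] ymed -111.3
side rib 221 [-32.3 -82.5] (array([-30.7, -83.7]), array([25. , 44.6]), 88.4)
```

View pics/end.png

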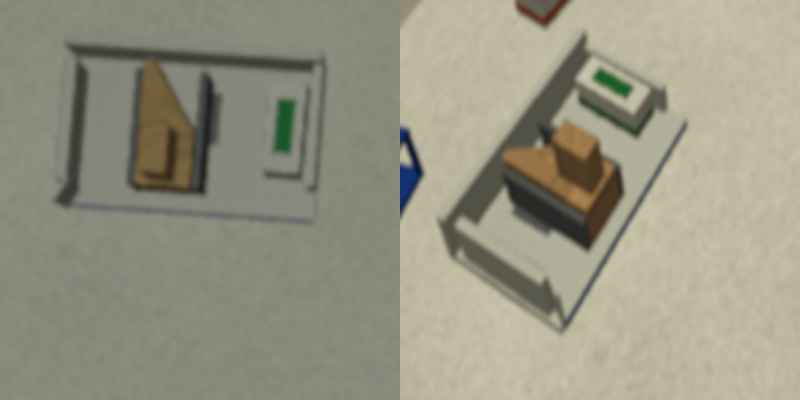

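The final picture shows the block standing in bay 2 with its back at about (165,190), level with the dividers' front edges. Divider 1 is still where bay 1 left it. I'm handing the job in.

```bash
python3 -c "
from cell import arm
print(arm.sign_off())"
```

```text
the job is handed in; nothing more can be done
None
```

I set both bays with the larger wooden block, in the order asked, and left it standing released in the second bay. I handed in at about 15 s with the gripper well clear of everything.

- **Second bay:** it measures about 51 mm wide. The block's back is level with the divider fronts to within about 1 mm, and its flat side is roughly 0.5–1.5 mm from the first divider. That divider had not measurably moved since the first bay was set.
- **First bay:** the checks disagree here. Going by the arm's position while the block pressed on the fixed end, the bay should be about 50.5 mm. The camera faces give about 52 mm, so it is probably 1–2 mm wide. The divider may have coasted because I went in too fast, but I didn't confirm that. I went slower in the second bay and did not redo the first, since that would have meant pushing the divider back.
- **Camera accuracy:** the two cameras disagree by 1–3 mm on absolute positions, so I judged fits by relative measurements within each view.

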